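Jack the jointer's sagging outfeed wing up level and hold it

ROBOT

A 6-joint arm with a two-finger parallel gripper is mounted at the origin on the work surface. World frame = base frame: x ahead of the robot, y to its left, z up, the work surface at z = 0. Lengths are in m, angles in degrees, forces in N, time in s.
With the tool pointing down it reaches from about 0.4 to 0.825 m from the base axis. Payload 7 kg.
Tool frame: the origin (TCP) lies midway between the tips of the shut fingers; the grasp point (between the pads) lies 19 mm behind it; z points along the fingers, y is the line along which they close (so a half turn about z gives the same grasp; the last joint's range is limited). The gripper opens to 88 mm and grips with 3 to 60 N. Pads are 19 mm wide; open, the fingers measure 130 mm over their backs; the gripper's body (78 mm by 193 mm) begins 47 mm behind the grasp point.
Start: joints at [-48.065, 20.546, 0.682, 0, -70.136, -16.507], TCP at [0.29, -0.61, 0.227] pointing down, gripper open.
Joint ranges: [-176.03, 176.03], [-82.01, 121.73], [-58.28, 71.71], [-173.87, 95.51], [-174.79, -0.11], [-173.66, 173.66]. Speed limits (degrees/s): [136.94, 136.94, 172.46, 180, 180, 180].

INTERFACE

Orientations are given as [roll, pitch, yaw] about the fixed x, y, z axes, in that order (R = Rz(yaw) Ry(pitch) Rx(roll)).
In Python, from plant import ctrl, viewer, close_job gives the robot as it stands. The module is installed in compiled form; this text tells all that it offers.
- The arm moves only by the tool step_arm, never from a script. Its argument "moves" is a list that holds one entry, the list of rows, each a list of 5 numbers: the shift along the world's x, y, z in cm, then the turn about the world's z in rad, then the finger opening in cm, from 0 to 8.76. In form: [[[tx, ty, tz, twist, grip], ...]]. A call has 1 to 10 rows; each row shifts and turns the commanded pose from where the row before left it; what a row does not reach is not made up. A row lasts 1/10 s, in which the tool goes at most 50 mm and 8.59 degrees, less where a joint would pass 70% of its speed; a pose out of reach is approached as far as the arm can. A call with a gripper value outside its range is refused whole. The fingers move at their own pace and stop on an object; the grip force is fixed at half the most. Time passes only in rows, so rows that do not move let the fingers close. It gives the time, the measured TCP pose, the force, the opening and the grip force at its end, in the units of the state.
- ctrl.get_obs(): the state, without advancing time (a new reading comes with each control period).
- viewer.snapshot(name): name is "side" or "top"; returns (picture, depth): 480x640x3 uint8, blue, green, red; 480x640 float32, m along the optical axis (not along the pixel's ray), 0 where there is no reading.
- viewer.camera_info(name): a dict with "camera_matrix" (3x3 intrinsics, pixels), "eye" and "orientation" of the camera in the world. Camera axes: x right, y down, z forward; pixel columns grow to the right and rows downward; lengths in m; the calibration is good to about 2 mm. A picture is of the moment at which its call begins. camera_info takes no time and is no camera call.
- close_job(): hands the job in; it is judged then, once.
The state is a dict: "clock": time; "joint_pos": joint angles; "qvel": joint speeds; "tau": joint torques, N m; "tool_pos": TCP position; "orientation": TCP orientation; "force": force on the tool from outside, world axes, zero at the start; "moment": the same for the moment, N m; "opening": finger opening in m; "gripper_force": force on a finger pad.
Only numpy, scipy, OpenCV 4.12 (cv2) and the standard library are available. Lean on these libraries where they do the work, as an engineer would, in place of code of your own. Each camera call takes 0.05 s, during which the arm holds its last target. There are 200 camera calls.

TASK

The jointer's hinged outfeed wing sags: set the red lever jack flat on the bench with its steel saddle centred under the wing's marked lift point (yellow tab with a red dot), reaching in from the robot's side. Pump the jack's orange handle grip once right down as a trial so that the wing rises level, let the handle come all the way back up so that the wing sinks again, then press the orange grip right down again and finish while still holding it down, with the wing up. Let only the jack lift the wing, keep the jack upright, and leave the other things on the bench where they are.

Things in the scene. Friction and masses are not known exactly. Their poses are not given: they have to be found in the camera images.
- jack: red lever jack, loose, about 0.9 kg, on a steel base plate 275 x 76 x 10 mm; origin on the bench (base underside) below its carrying grip, z up, x from the grip towards the saddle; the plate runs from x -160 to +115 mm. The red housing under the grip is 70 mm tall. It may be slid or carried
- carry_grip (a point): centre of the top of the jack's carrying grip: an upright black rubber block, 30 x 30 mm, at the jack's origin, from 70 to 116 mm above the bench, free on all sides; grasp it from above, fingers closing along the jack's y
- saddle_top (a point): centre of the top face of the jack's round steel saddle, 44 mm across, at jack x +90 mm, 68 mm above the bench with the handle up; rises 64 mm per radian of the handle, to 100 mm. It stands on a red sleeve 48 mm across
- pump_handle (a joint): jack handle, rad: 0 = up (spring and load return it when let go), 0.5 = right down on its stop. Hinge along jack y at jack x -30 mm, height 52 mm; points to jack -x, 0.45 rad above level at 0, 0.05 rad below level at 0.5. Geared to the saddle; pressing the grip takes up to about 10 N with the wing on the saddle
- handle_grip: orange grip at the end of the jack handle, 45 mm along the handle, 30 mm wide, 16 mm thick; origin at its centre, 107 mm from the handle's hinge (jack x about -126 mm, height 99 mm up; jack x -137 mm, height 47 mm down); x and z axes turn with the handle, z is the normal of its upper face. Press it from above
- wing_edge (a point): middle of the top of the wing's front edge (the edge towards the robot), 237 mm from the hinge, about 99 mm above the bench when sagging at the start, 118 mm when level with the jointer's bed; grey board 300 mm wide (y), 18 mm thick, hinged 270 mm beyond the lift point. A full handle stroke lifts it level; it sinks back onto its stop under its own weight
- jointer: green benchtop jointer, fixed, at a pose that differs from run to run; origin on the bench, x points from the robot's side to the machine, square to the wing's front edge. The lift point is above its origin, shifted up to 40 mm along its y. The wing's board begins at x 33 mm, the machine at 275 mm; under the wing the bench is clear up to x 180 mm
- lift_pad: yellow tab 62 x 50 mm with a red dot on top, on the wing's front edge, tightly clamped along it at a place that differs from run to run; it carries the steel lift pad (disc 44 mm across) underneath; reaches 22 mm towards the robot from the pad centre; origin at the centre of the pad's lower face
- lift_point (a point): the marked lift point: centre of the lower face of the lift pad, straight under the red dot, about 78 mm above the bench when sagging (10 mm above the lowered saddle) and 100 mm with the wing level; the tab's top is 14 mm higher
- glue_bottle: bystander, leave alone: yellow glue bottle with orange cap, 56 mm across, 130 mm tall, standing; origin at its underside centre
- slat_crib: bystander, leave alone: crib of eight light and dark slats pinned crosswise in four alternating layers, 130 x 130 mm, 56 mm tall; origin at its underside centre
- segment_a: bystander, leave alone: small block of three glued wood strips (light, dark, purple), 40 x 42 x 32 mm tall; origin at its underside centre
- segment_b: bystander, leave alone: small block like segment_a, 40 x 42 x 32 mm tall; origin at its underside centre
- vase: bystander, leave alone: turned pale wooden vase, 80 mm across, 130 mm tall, standing; origin at its underside centre
- screwdriver: bystander, leave alone: screwdriver lying on the bench; origin under its middle

How it is judged:
By the outcome, as a careful person would: the job done as asked, in the order asked, and still so for the second after the job is handed in, while the arm keeps its last pose, push and grip.
It also fails if it takes over 58 s, if anything falls off the work surface, if the arm or the gripper's body presses on something with over 40 N, if the wrist force passes 120 N, or if a joint passes its speed limit or range.

## Working session

There is one attempt and no reset: what is moved stays moved. The work goes in short steps, Python scripts to look and compute and a tool call to move; the robot and the scene stay as the last step left them, time stands still between calls to the robot, and variables do not carry over. Pictures are saved under pics/ and viewed, at most 10 in all, crops included, and the job is handed in when it is done.

Besides the shell and the picture viewer there is one more tool, called after ">>>" as name([rows], argument=value, ...), one row to a line, values as JSON. step_arm: Moves the arm, as the interface text tells. Its arguments: {"type":"object","properties":{"moves":{"type":"array","items":{"type":"array","items":{"type":"array","items":{"type":"number"}}}}},"required":["moves"]}

```bash
mkdir -p pics; cat > h.py <<'E'
import numpy as np,cv2
from plant import ctrl,viewer,close_job
def snap(n,f):
    p,d=viewer.snapshot(n); cv2.imwrite(f'pics/{f}.png',p); np.save(f'pics/{f}.npy',d); return p,d
def cam(n):
    c=viewer.camera_info(n); return np.array(c['camera_matrix']),np.array(c['eye']),np.array(c['orientation'])
E
python3 - <<'E'
from h import *
for n in('top','side'):
    snap(n,n+'0'); print(viewer.camera_info(n))
print(ctrl.get_obs())
E
```

```text
{'camera_matrix': array([[539.23849859,   0.        , 326.07797168],
       [  0.        , 539.23849859, 243.77808638],
       [  0.        ,   0.        ,   1.        ]]), 'eye': array([0.29466304, 0.01841066, 1.51531367]), 'orientation': array([-170.28301333,   -0.8452127 ,  -89.80787326])}
{'camera_matrix': array([[576.01614271,   0.        , 327.82560425],
       [  0.        , 576.01614271, 237.91770655],
       [  0.        ,   0.        ,   1.        ]]), 'eye': array([-0.41068433, -1.25289562,  1.07460934]), 'orientation': array([-121.78663156,   -0.93460528,  -36.87715291])}
{'clock': 0.1, 'joint_pos': array([-4.80657404e+01,  2.05876577e+01,  6.40191926e-01, -1.69835663e-02,
       -7.01338906e+01, -1.65075887e+01]), 'qvel': array([ 0.00277689, -0.15673112,  0.15334186,  0.07474006, -0.05005303,
        0.03454423]), 'tau': array([-1.29385502e-03, -5.84163022e+01,  2.93754208e+01,  7.01567754e+00,
        1.01574478e-02, -6.39050882e-05]), 'tool_pos': array([ 0.28962267, -0.60925052,  0.22572392]), 'orientation': array([ 1.79917460e+02, -7.81040322e-03, -1.54579106e+02]), 'force': array([-0.86162659, -0.65271374, -0.15904427]), 'moment': array([-0.02264032, -0.03365216,  0.03081909]), 'gripper_force': 0.0, 'opening': 0.08785477105987052}
```

View pics/top0.png

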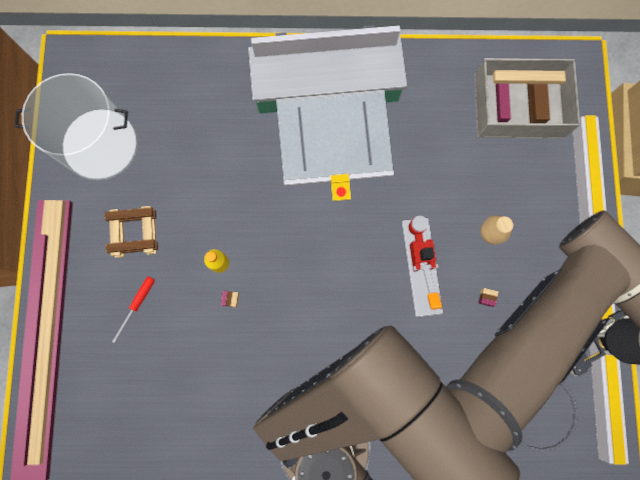

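View pics/side0.png

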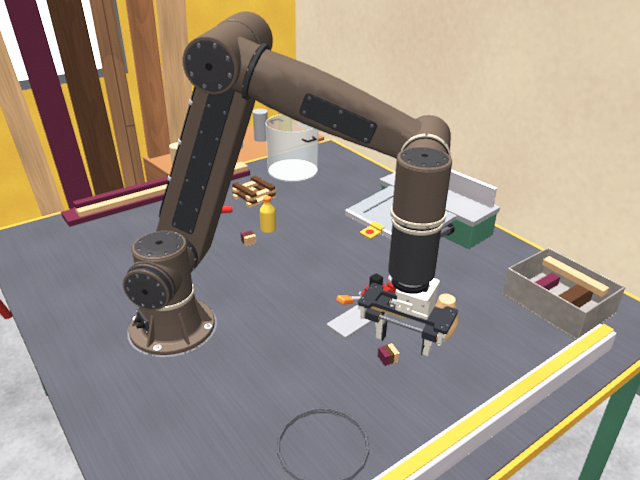

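The top view shows the jack with its saddle near (418,224), grip near (427,254) and orange grip near (435,300). The red dot is near (341,191) and the wing's front edge runs from (285,183) to (393,174). I'll enlarge this area.

```bash
python3 - <<'E'
import cv2
p=cv2.imread('pics/top0.png')
cv2.imwrite('pics/c0.png',cv2.resize(p[165:325,275:455],None,fx=3.7,fy=3.7,interpolation=cv2.INTER_CUBIC))
E
```

```text
(no output)
```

View pics/c0.png

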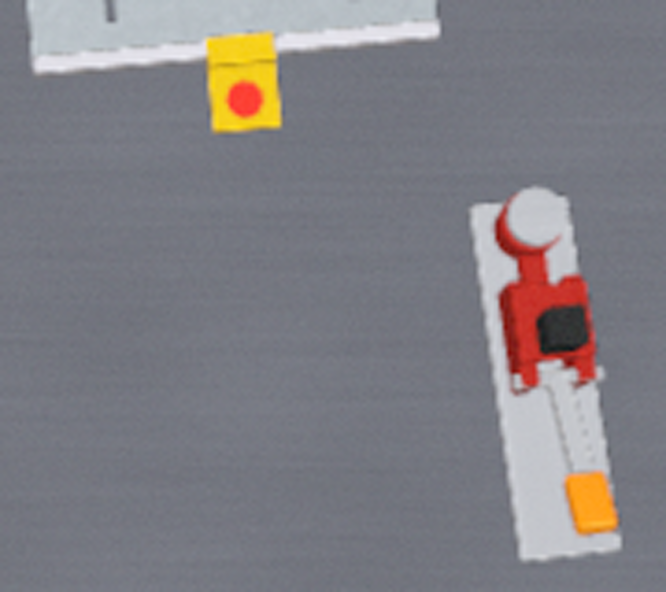

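The crop shows the dot at (245,99), saddle top at (537,217), black grip at (563,328) and orange grip at (592,503). The plate corners are (471,206), (568,197), (521,560) and (620,548), and the wing's front edge runs (37,72)-(438,37).

```bash
cat >> h.py <<'E'
from scipy.spatial.transform import Rotation as Ro
def px(n,u,v,z):
    K,e,o=cam(n); R=Ro.from_euler('xyz',o,degrees=True).as_matrix()
    r=R@np.linalg.solve(K,[u,v,1.]); return (e+r*(z-e[2])/r[2])
E
python3 - <<'E'
from h import *
f=lambda u,v,z:px('top',275+(u+.5)/3.7-.5,165+(v+.5)/3.7-.5,z)[:2]
q=lambda *a:print(np.round(a,4))
dot=f(245,99,.092);s=f(537,217,.068);g=f(563,328,.116);o=f(592,503,.107)
q(dot,s,g,o)
P=[f(*a,.01) for a in((471,206),(568,197),(521,560),(620,548))]
q(*P)
ax=(P[0]+P[1]-P[2]-P[3])/2; q(np.linalg.norm(ax),np.degrees(np.arctan2(ax[1],ax[0])))
w=(P[0]+P[1]+P[2]+P[3])/4; u=ax/np.linalg.norm(ax); print('origin from plate',w+u*.0225,'saddle',w+u*.1125)
d=s-o;print('ang s-o',np.degrees(np.arctan2(d[1],d[0])))
e=f(37,72,.081)-f(438,37,.081);print('jointer yaw',np.degrees(np.arctan2(-e[0],e[1])),np.linalg.norm(e))
d=np.load('pics/top0.npy')
for a in((245,99),(537,217),(563,320)): print(d[int(165+a[1]/3.7),int(275+a[0]/3.7)])
# other objects heights roughly
for nm,u,v,z in(('bottle',216,261,.1),('segA',230,299,.032),('segB',489,298,.032),('vase',500,228,.12)): print(nm,px('top',u,v,z)[:2])
E
```

```text
[[ 0.6835 -0.0415]
 [ 0.6013 -0.2594]
 [ 0.5105 -0.2667]
 [ 0.3871 -0.2855]]
[[ 0.6219 -0.2197]
 [ 0.6295 -0.2951]
 [ 0.3506 -0.2517]
 [ 0.3599 -0.3265]]
[0.2723 6.6955]
origin from plate [ 0.51282834 -0.27060594] saddle [ 0.60221452 -0.26011261]
ang s-o 6.938261375939874
jointer yaw 5.602123489166909 0.3003066965031934
1.4713644
1.4853945
1.427673
bottle [0.48926635 0.28889228]
segA [0.39394147 0.25974314]
segB [ 0.39978728 -0.45220175]
vase [ 0.5788453 -0.4624454]
```

>>> step_arm([
  [[2.2, 3.4, 0, -0.033, 8.7], [2.2, 3.4, 0, -0.033, 8.7], [2.2, 3.4, 0, -0.033, 8.7], [2.2, 3.4, 0, -0.033, 8.7], [2.2, 3.4, 0, -0.033, 8.7], [2.2, 3.4, 0, -0.033, 8.7], [2.2, 3.4, 0, -0.033, 8.7], [2.2, 3.4, 0, -0.033, 8.7], [2.3, 3.4, 0, -0.033, 8.7], [2.3, 3.3, 0, -0.03, 8.7]],
])

```text
clock: 1.1
tool_pos: [0.5123, -0.2689, 0.2264]
orientation: [180.0, -0.0, -173.4]
force: [0.3, -0.3, 0.0]
opening: 0.087
gripper_force: 0.0
```

>>> step_arm([
  [[0, -0.1, -3, 0, 8.7], [0, 0, -3, 0, 8.7], [0, 0, -3, 0, 8.7], [0, 0, -2.5, 0, 8.7], [0, 0, -1.8, 0, 8.7], [0, 0, -1.3, 0, 8.7], [0, 0, 0, 0, 8.7]],
])

```text
clock: 1.8
tool_pos: [0.5105, -0.2713, 0.0787]
orientation: [179.9, -0.2, -173.3]
force: [-0.1, 0.0, -0.2]
opening: 0.087
gripper_force: 0.0
```

```bash
python3 - <<'E'
from h import *
p,d=snap('side','s1'); o=ctrl.get_obs(); print(o['tool_pos'],o['force'])
cv2.imwrite('pics/s1c.png',cv2.resize(p[200:370,290:480],None,fx=3.5,fy=3.5,interpolation=cv2.INTER_CUBIC))
E
```

```text
[ 0.51142371 -0.27156483  0.08003297] [-0.49217549 -0.2898918   0.72270271]
```

View pics/s1c.png

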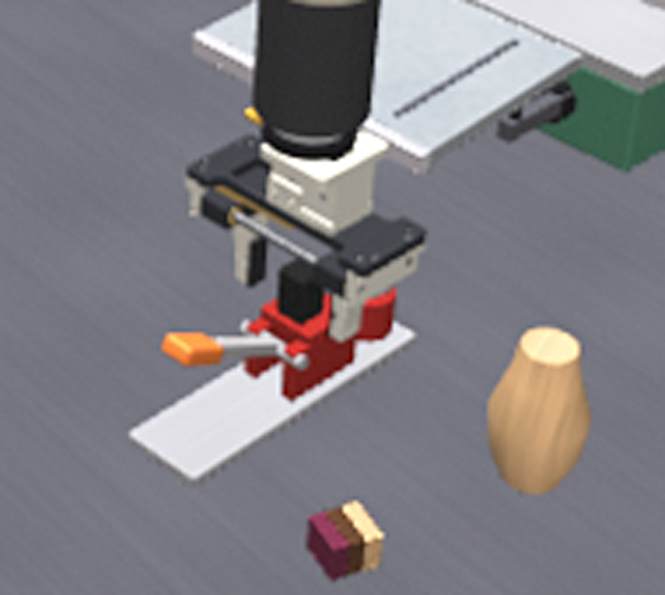

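The fingers straddle the black grip, which sits at about (300,292) in the crop, and nothing is touching. I'll close and lift by a few mm.

>>> step_arm([
  [[0, 0, 0, 0, 2], [0, 0, 0, 0, 2], [0, 0, 0, 0, 2], [0, 0, 0, 0, 2], [0, 0, 0, 0, 2], [0, 0, 0, 0, 2], [0, 0, 0, 0, 2], [0, 0, 0.4, 0, 2], [0, 0, 0.4, 0, 2], [0, 0, 0, 0, 2]],
])

```text
clock: 2.85
tool_pos: [0.5111, -0.2713, 0.0881]
orientation: [180.0, -0.1, -173.3]
force: [0.1, -0.2, -9.7]
opening: 0.0297
gripper_force: 30.0
```

```bash
python3 - <<'E'
from h import *
p,d=snap('side','s2'); q,_=snap('top','t2'); o=ctrl.get_obs(); print(o['tool_pos'],o['force'],o['moment'])
a=cv2.resize(p[230:350,310:430],None,fx=3.3,fy=3.3,interpolation=cv2.INTER_CUBIC)
b=cv2.resize(q[200:320,370:490],None,fx=3.3,fy=3.3,interpolation=cv2.INTER_CUBIC)
cv2.imwrite('pics/m2.png',np.hstack([a,b]))
E
```

```text
[ 0.51110519 -0.27131294  0.08785675] [ 0.3228458   0.53916452 -9.29511192] [-0.00136828  0.05673502 -0.00719793]
```

View pics/m2.png

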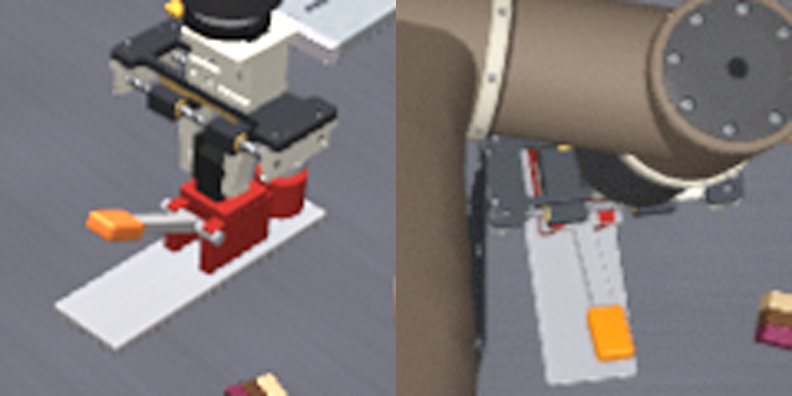

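The jack hangs level: the force is 9.3 N, the moment is small, and the side view shows the plate parallel to the bench. Next I carry it sideways.

>>> step_arm([
  [[0, 1.2, 0, 0, 2], [0, 2.3, 0, 0, 2], [0, 2.8, 0, 0, 2], [0, 3, 0, 0, 2], [0, 3, 0, 0, 2], [0, 3, 0, 0, 2], [0, 2.8, 0, 0, 2], [0, 2.3, 0, 0, 2], [0, 1.4, 0, 0, 2], [0, 0, -0.5, 0, 2]],
])

```text
clock: 3.95
tool_pos: [0.5123, -0.0517, 0.084]
orientation: [180.0, 0.1, -173.2]
force: [0.5, 0.1, -9.0]
opening: 0.0297
gripper_force: 30.0
```

```bash
python3 - <<'E'
from h import *
p,d=snap('side','s3'); q,_=snap('top','t3'); o=ctrl.get_obs(); print(o['tool_pos'],o['force'],o['moment'])
a=cv2.resize(p[190:310,290:410],None,fx=3.3,fy=3.3,interpolation=cv2.INTER_CUBIC)
b=cv2.resize(q[165:285,280:400],None,fx=3.3,fy=3.3,interpolation=cv2.INTER_CUBIC)
cv2.imwrite('pics/m3.png',np.hstack([a,b]))
E
```

```text
[ 0.51180567 -0.05319322  0.08337651] [ -0.48332642   1.57702115 -10.0243085 ] [-0.0580355  -0.02072337 -0.03266915]
```

View pics/m3.png

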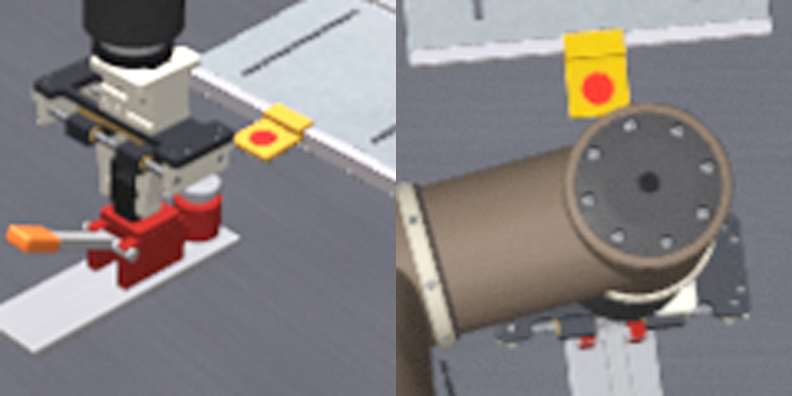

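The side crop shows the saddle top at (199,188) and the dot at (263,138). In the top crop the dot is at (598,88), and the saddle is hidden by the arm. I'll work out the relative shift from these.

```bash
python3 - <<'E'
from h import *
s=px('side',290+199/3.3,190+188/3.3,.0715);d=px('side',290+263/3.3,190+138/3.3,.092)
print(s,d,d-s, px('top',280+(598-396)/3.3,165+88/3.3,.092))
t=ctrl.get_obs()['tool_pos'];print(t)
E
```

```text
[ 0.59982431 -0.05411698  0.0715    ] [ 0.68956403 -0.04347179  0.092     ] [0.08973972 0.01064519 0.0205    ] [ 0.68276627 -0.04252254  0.092     ]
[ 0.51180567 -0.05319322  0.08337651]
```

```bash
python3 - <<'E'
import cv2
p=cv2.imread('pics/s3.png')
cv2.imwrite('pics/s3c.png',cv2.resize(p[210:310,285:395],None,fx=6,fy=6,interpolation=cv2.INTER_CUBIC))
E
```

```text
(no output)
```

View pics/s3c.png

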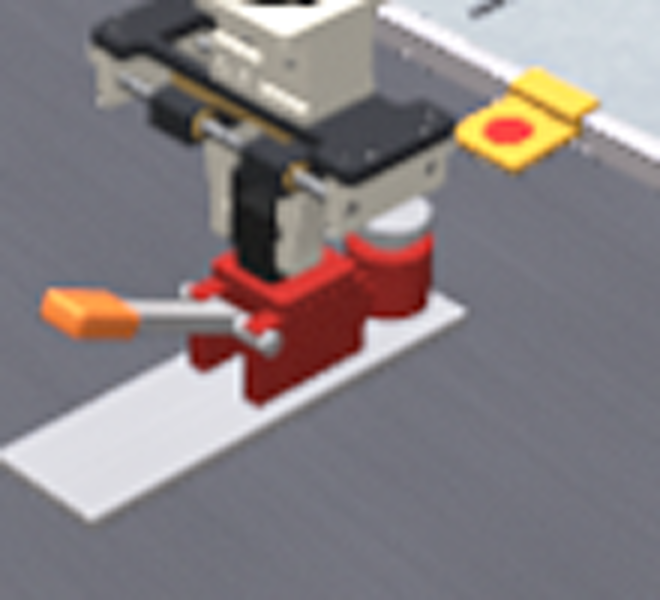

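The saddle top is partly hidden, with its right extreme at (432,215) and its centre near (390,212). The plate corners are (92,520), (465,312) and about (2,455), and the dot is at (508,131).

```bash
python3 - <<'E'
from h import *
f=lambda u,v,z:px('side',285+(u+.5)/6-.5,210+(v+.5)/6-.5,z)[:2]
s=f(390,212,.0715);d=f(508,131,.092);c1=f(92,520,.0135);c2=f(465,312,.0135);c3=f(2,455,.0135)
print(s,d,c1,c2,c3);u=(c2-c1)/np.linalg.norm(c2-c1);print(np.linalg.norm(c2-c1),np.degrees(np.arctan2(u[1],u[0])))
n=np.array([-u[1],u[0]]);print('saddle from plate',c2-.025*u+.038*n, 'dot-',d-(c2-.025*u+.038*n))
t=ctrl.get_obs()['tool_pos'];print('fromtool',t[:2]+.09*u)
E
```

```text
[ 0.60565681 -0.04312665] [ 0.69002334 -0.04065548] [ 0.36295478 -0.11084003] [ 0.63408971 -0.07667824] [ 0.35630561 -0.03905739]
0.2732785700652494 7.181170582243995
saddle from plate [ 0.60453554 -0.0421015 ] dot- [0.0854878  0.00144602]
fromtool [ 0.6010997  -0.04194257]
```

>>> step_arm([
  [[0.9, 0.1, 0, 0, 2], [1.4, 0, 0, 0, 2], [1.8, 0, 0, 0, 2], [1.8, 0, 0, 0, 2], [1.4, 0, 0, 0, 2], [1.1, 0, 0, 0, 2], [0, 0, 0, 0, 2], [0, 0, -0.2, 0, 2], [0, 0, -0.15, 0, 2], [0, 0, 0, 0, 2]],
])

```text
clock: 5.05
tool_pos: [0.5972, -0.0533, 0.0833]
orientation: [-179.9, 0.3, -173.3]
force: [-1.9, -3.0, 13.1]
opening: 0.0299
gripper_force: 30.0
```

```bash
python3 - <<'E'
from h import *
o=ctrl.get_obs(); print(o['tool_pos'],o['force'],o['moment'])
E
```

```text
[ 0.59722023 -0.05333761  0.08326735] [-1.91441489 -2.95239172 13.11475976] [-0.75413362  1.18207201 -0.08285128]
```

```bash
python3 - <<'E'
from h import *
p,d=snap('side','s4')
cv2.imwrite('pics/s4c.png',cv2.resize(p[180:290,300:430],None,fx=6,fy=5.4545,interpolation=cv2.INTER_CUBIC))
o=ctrl.get_obs(); print(o['tool_pos'],o['force'],o['moment'],o['orientation'])
E
```

```text
[ 0.59723049 -0.05334935  0.08325669] [-1.96484194 -2.50830751 13.21064273] [-0.70772778  1.1495813  -0.10391136] [-179.92240727    0.25811146 -173.2684676 ]
```

View pics/s4c.png

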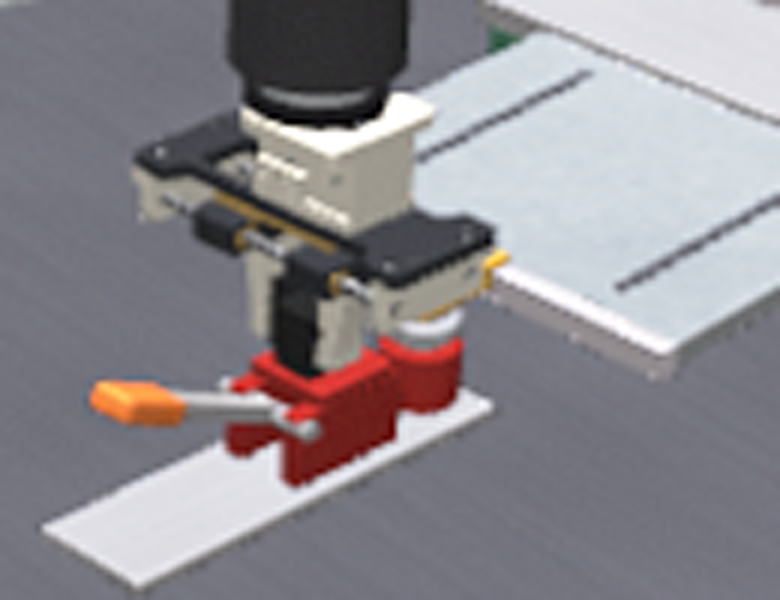

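The jack sits nearly flat with its plate corners at (45,528), (140,585) and (492,405), and its rear edge is touching the bench. I'll relieve the load a little, then open and back up.

>>> step_arm([
  [[0, 0, 0.15, 0, 2], [0, 0, 0, 0, 2], [0, 0, 0, 0, 2.9]],
])

```text
clock: 5.4
tool_pos: [0.5967, -0.0529, 0.0833]
orientation: [-180.0, 0.1, -173.3]
force: [-0.7, -1.1, 7.8]
opening: 0.0297
gripper_force: 30.0
```

>>> step_arm([
  [[0, 0, 0, 0, 3.4], [0, 0, 0, 0, 4], [0, 0, 0, 0, 6], [0, 0, 0, 0, 8.7], [0, 0, 0, 0, 8.7]],
])

```text
clock: 5.9
tool_pos: [0.5957, -0.0525, 0.0814]
orientation: [180.0, -0.0, -173.3]
force: [-0.0, 0.3, -0.6]
opening: 0.0589
gripper_force: 0.0
```

```bash
python3 - <<'E'
from h import *
o=ctrl.get_obs(); print(o['tool_pos'],o['force'],o['moment'])
E
```

```text
[ 0.59572178 -0.05254289  0.08137449] [-0.01168893  0.31422083 -0.62066217] [-0.00281359 -0.03538075  0.01162067]
```

>>> step_arm([
  [[0, 0, 2, 0, 8.7], [0, 0, 4, 0, 8.7], [0, 0, 4, 0, 6], [-2, -1, 2, 0, 4], [-3.5, -3, 0, 0, 2], [-3.5, -3, 0, 0, 0], [-3, -3, 0, 0, 0], [-2, -3, 0, 0, 0], [0, -2, 0, 0, 0], [0, 0, 0, 0, 0]],
])

```text
clock: 6.9
tool_pos: [0.4552, -0.2044, 0.2018]
orientation: [-180.0, 0.0, -173.4]
force: [1.1, -0.2, 0.4]
opening: 0.0217
gripper_force: 0.0
```

```bash
python3 - <<'E'
from h import *
p,d=snap('side','s5');q,_=snap('top','t5')
a=cv2.resize(p[180:290,300:410],None,fx=3.6,fy=3.6,interpolation=cv2.INTER_CUBIC)
b=cv2.resize(q[165:275,290:400],None,fx=3.6,fy=3.6,interpolation=cv2.INTER_CUBIC)
cv2.imwrite('pics/m5.png',np.hstack([a,b]))
o=ctrl.get_obs(); print(o['tool_pos'],o['force'])
E
```

```text
[ 0.45566279 -0.2028498   0.20152929] [-0.18790812  0.05014016  0.88085217]
```

View pics/m5.png

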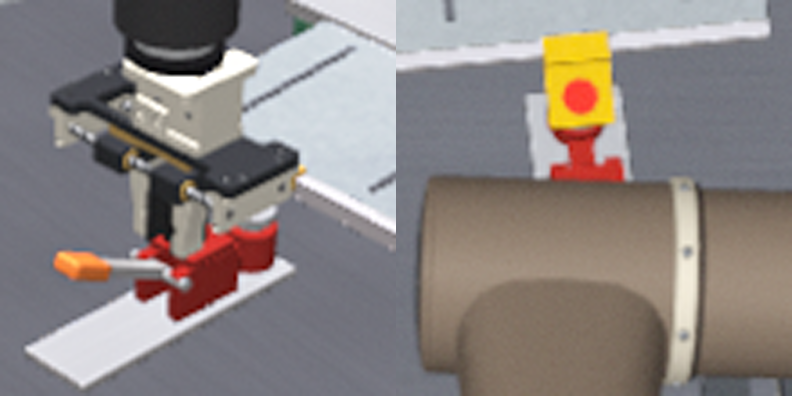

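The top crop shows the dot at (580,97), the plate's front corners at (527,93) and (620,87), and the tab covering the saddle. In the side view the plate corners are (25,350), (82,387) and (295,265).

```bash
python3 - <<'E'
from h import *
f=lambda u,v,z:px('top',290+(u-396+.5)/3.6-.5,165+(v+.5)/3.6-.5,z)[:2]
g=lambda u,v,z:px('side',300+(u+.5)/3.6-.5,180+(v+.5)/3.6-.5,z)[:2]
d=f(580,97,.092);a=f(527,93,.01);b=f(620,87,.01);print('top',d,a,b)
n=(a-b);n/=np.linalg.norm(n);u=np.array([n[1],-n[0]]);print(np.degrees(np.arctan2(u[1],u[0])),np.linalg.norm(a-b));print('saddle',(a+b)/2-.025*u)
c1=g(25,350,.01);c2=g(82,387,.01);c3=g(295,265,.01);u=(c3-c2)/np.linalg.norm(c3-c2);n=np.array([-u[1],u[0]])
print('side',c1,c2,c3,np.degrees(np.arctan2(u[1],u[0])));s=c3-.025*u+.038*n;print('saddle',s,'grip',s-.216*u)
E
```

```text
top [ 0.68299121 -0.04126318] [ 0.70835348 -0.00226523] [ 0.71386764 -0.07678221]
4.2321027588269615 0.07472072222019431
saddle [ 0.68617873 -0.04136865]
side [ 0.43927679 -0.03695638] [ 0.44778976 -0.1097131 ] [ 0.72331914 -0.07251617] 7.688541581354325
saddle [ 0.69345995 -0.03820249] grip [ 0.4794018 -0.0671007]
```

Saddle and lift point agree to within about 3 mm. Next I move over the orange grip.

>>> step_arm([
  [[0.4, 3, 0, 0, 0], [0.5, 4, 0, 0, 0], [0.5, 4, -1, 0, 0], [0.5, 2.7, -2, 0, 0], [0, 0, -2, 0, 0], [0, 0, -2, 0, 0], [0, 0, 0, 0, 0]],
])

```text
clock: 7.7
tool_pos: [0.4731, -0.0647, 0.1292]
orientation: [-180.0, -0.3, -173.2]
force: [-0.4, -0.7, 0.3]
opening: 0.0002
gripper_force: 0.0
```

```bash
python3 - <<'E'
from h import *
p,d=snap('side','s6');o=ctrl.get_obs(); print(o['tool_pos'],o['force'],o['opening'])
cv2.imwrite('pics/s6c.png',cv2.resize(p[180:300,280:410],None,fx=5,fy=5,interpolation=cv2.INTER_CUBIC))
E
```

```text
[ 0.47409258 -0.06497123  0.13073249] [-0.1865762   0.36271457  0.51376988] 0.0001310606925339526
```

View pics/s6c.png

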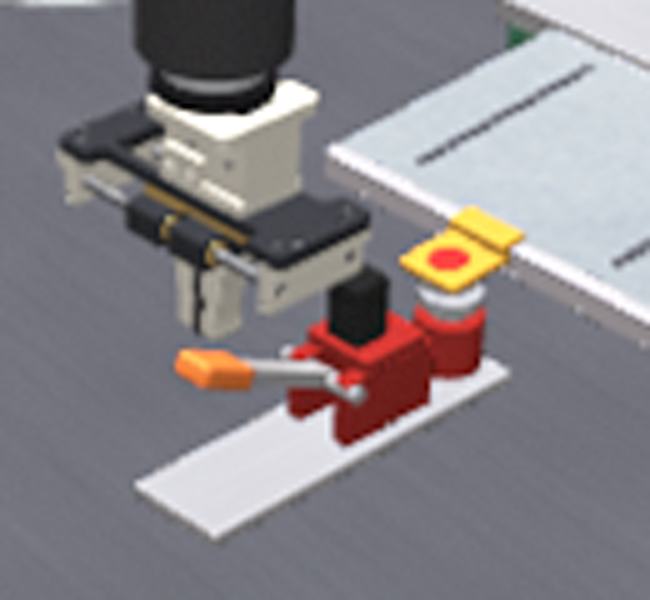

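The side view shows the saddle under the tab, and the closed fingertips (210,335) above the orange grip (213,368). I start the trial stroke.

>>> step_arm([
  [[-0.1, -0.15, -0.9, 0, 0], [-0.1, 0, -0.8, 0, 0], [-0.3, 0, -0.6, 0, 0], [-0.3, 0, -0.6, 0, 0], [-0.2, 0, -0.6, 0, 0], [-0.2, 0, -0.6, 0, 0], [-0.1, 0, -0.6, 0, 0], [-0.1, 0, -0.6, 0, 0], [-0.1, 0, -0.6, 0, 0]],
])

```text
clock: 8.65
tool_pos: [0.4587, -0.0678, 0.0723]
orientation: [-180.0, -0.1, -173.3]
force: [-2.7, -3.1, 7.2]
opening: 0.0003
gripper_force: 3.3
```

>>> step_arm([
  [[0, 0, -0.5, 0, 0], [0, 0, -0.5, 0, 0], [0, 0, -0.4, 0, 0], [0, 0, -0.3, 0, 0], [0, 0, -0.2, 0, 0]],
])

```text
clock: 9.15
tool_pos: [0.4574, -0.068, 0.0534]
orientation: [-180.0, -0.2, -173.3]
force: [-12.0, -0.5, 28.0]
opening: 0.0003
gripper_force: 13.9
```

```bash
python3 - <<'E'
from h import *
p,d=snap('side','s7');o=ctrl.get_obs(); print(o['tool_pos'],o['force'],o['opening'])
cv2.imwrite('pics/s7c.png',cv2.resize(p[180:300,280:410],None,fx=5,fy=5,interpolation=cv2.INTER_CUBIC))
def h(f,us):
    K,e,R=cam('top')
d0=np.load('pics/s6.npy')
for (u,v) in((370,232),(372,214),(395,206)): print(d0[v,u],d[v,u])
E
```

```text
[ 0.45740409 -0.06803641  0.05358464] [-10.52125713  -0.36856063  24.75505995] 0.0006231497861791251
1.8881612 1.8638543
1.9791263 1.9487827
2.008976 1.9995013
```

View pics/s7c.png

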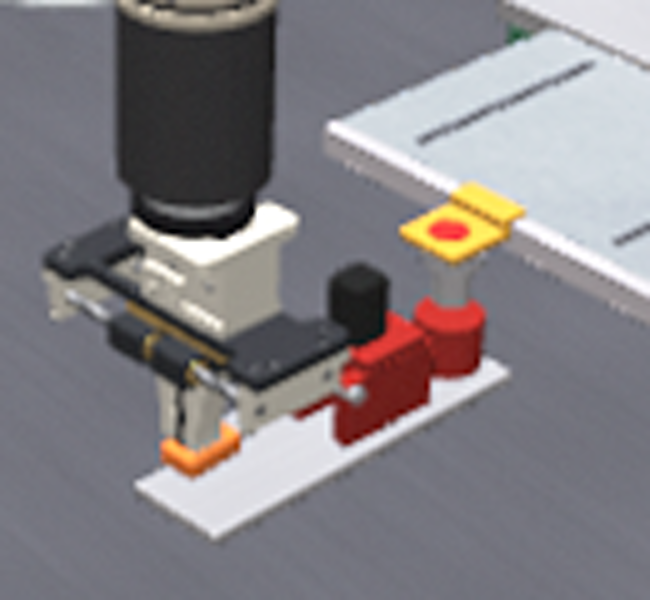

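The wing is up and level, with the dot risen from (449,258) to (449,230). The jack plate corners haven't moved and the handle is on its stop. I've now used up the picture views, so the rest goes by numbers. Next I raise to let the handle all the way back up.

>>> step_arm([
  [[0, 0, 0, 0, 0], [0.1, 0, 0.6, 0, 0], [0.1, 0, 0.6, 0, 0], [0.1, 0, 0.6, 0, 0], [0.1, 0, 0.6, 0, 0], [0.1, 0, 0.6, 0, 0], [0.1, 0, 0.6, 0, 0], [0.2, 0, 0.6, 0, 0], [0.2, 0, 0.6, 0, 0], [0.3, 0, 0.6, 0, 0]],
])

```text
clock: 10.2
tool_pos: [0.473, -0.067, 0.1079]
orientation: [180.0, 0.0, -173.3]
force: [0.8, 1.5, 1.5]
opening: 0.0004
gripper_force: 0.6
```

>>> step_arm([
  [[0.2, 0, 0.6, 0, 0], [0.1, 0, 0.8, 0, 0], [0, 0, 0.8, 0, 0], [0, 0, 0.4, 0, 0], [0, 0, 0, 0, 0], [0, 0, 0, 0, 0], [0, 0, 0, 0, 0], [0, 0, 0, 0, 0], [0, 0, 0, 0, 0], [0, 0, 0, 0, 0]],
])

```text
clock: 11.2
tool_pos: [0.4757, -0.0671, 0.1334]
orientation: [-180.0, -0.0, -173.3]
force: [0.2, -0.3, 0.3]
opening: 0.0006
gripper_force: 0.0
```

```bash
python3 - <<'E'
from h import *
p,d=snap('side','s8');o=ctrl.get_obs(); print(o['tool_pos'],o['force'],o['opening'])
d0=np.load('pics/s6.npy')
for (u,v) in((370,232),(372,214),(395,206)): print(d0[v,u],d[v,u])
q=cv2.imread('pics/s6.png')
def cen(im,lo,hi,box):
    y0,y1,x0,x1=box;m=cv2.inRange(cv2.cvtColor(im[y0:y1,x0:x1],cv2.COLOR_BGR2HSV),lo,hi);v,u=np.nonzero(m);return len(u),u.mean()+x0,v.mean()+y0
for im in(q,cv2.imread('pics/s7.png'),p):
    print('orange',cen(im,(8,150,150),(16,255,255),(235,290,300,335)),'dot',cen(im,(0,150,150),(5,255,255),(215,238,360,380)),'jackred',cen(im,(0,150,60),(5,255,255),(240,275,335,380)))
E
```

```text
[ 0.47576026 -0.06710394  0.13344575] [-7.39401241e-02 -4.60218666e-04 -7.75531343e-01] 0.00021025598417409109
1.8881612 1.8965621
1.9791263 1.9737779
2.008976 2.0241446
orange (76, np.float64(322.32894736842104), np.float64(253.35526315789474)) dot (20, np.float64(368.85), np.float64(231.4)) jackred (519, np.float64(357.402697495183), np.float64(253.07514450867052))
orange (59, np.float64(319.47457627118644), np.float64(270.3898305084746)) dot (14, np.float64(368.85714285714283), np.float64(225.71428571428572)) jackred (464, np.float64(360.7693965517241), np.float64(252.48275862068965))
orange (75, np.float64(322.41333333333336), np.float64(253.4)) dot (19, np.float64(368.8421052631579), np.float64(231.4736842105263)) jackred (519, np.float64(357.42003853564546), np.float64(253.0693641618497))
```

The handle is fully up, the wing has sunk and the jack hasn't moved. Second press.

>>> step_arm([
  [[-0.2, 0, -1, 0, 0], [-0.2, 0, -1, 0, 0], [-0.3, 0, -0.7, 0, 0], [-0.3, 0, -0.7, 0, 0], [-0.2, 0, -0.7, 0, 0], [-0.2, 0, -0.7, 0, 0], [-0.1, 0, -0.7, 0, 0], [-0.1, 0, -0.6, 0, 0], [-0.1, 0, -0.6, 0, 0], [0, 0, -0.4, 0, 0]],
])

```text
clock: 12.25
tool_pos: [0.4573, -0.0678, 0.0619]
orientation: [-180.0, -0.1, -173.3]
force: [-3.8, -3.3, 7.3]
opening: 0.0006
gripper_force: 3.4
```

>>> step_arm([
  [[0, 0, -0.4, 0, 0], [0, 0, -0.3, 0, 0], [0, 0, -0.2, 0, 0], [0, 0, -0.1, 0, 0], [0, 0, 0, 0, 0], [0, 0, 0, 0, 0], [0, 0, 0, 0, 0], [0, 0, 0, 0, 0]],
])

```text
clock: 13.05
tool_pos: [0.4571, -0.0679, 0.0535]
orientation: [-179.9, -0.1, -173.3]
force: [-11.0, -1.1, 26.7]
opening: 0.0005
gripper_force: 13.2
```

```bash
python3 - <<'E'
from h import *
p,d=snap('side','s9');o=ctrl.get_obs(); print(o['tool_pos'],o['force'])
def cen(im,lo,hi,box):
    y0,y1,x0,x1=box;m=cv2.inRange(cv2.cvtColor(im[y0:y1,x0:x1],cv2.COLOR_BGR2HSV),lo,hi);v,u=np.nonzero(m);return len(u),u.mean()+x0,v.mean()+y0
for im in(cv2.imread('pics/s7.png'),p):
    print('orange',cen(im,(8,150,150),(16,255,255),(235,290,300,335)),'dot',cen(im,(0,150,150),(5,255,255),(215,238,360,380)),'jackred',cen(im,(0,150,60),(5,255,255),(240,275,335,380)))
E
```

```text
[ 0.45711812 -0.06791404  0.05347305] [-10.55721841  -1.74021829  26.60758925]
orange (59, np.float64(319.47457627118644), np.float64(270.3898305084746)) dot (14, np.float64(368.85714285714283), np.float64(225.71428571428572)) jackred (464, np.float64(360.7693965517241), np.float64(252.48275862068965))
orange (59, np.float64(319.40677966101697), np.float64(270.49152542372883)) dot (13, np.float64(369.0), np.float64(225.69230769230768)) jackred (463, np.float64(360.7645788336933), np.float64(252.5075593952484))
```

The readings match the first full stroke, the hold is steady and the wing is up, so I'm handing in.

```bash
python3 -c "
from plant import close_job
print(close_job())"
```

```text
the job is handed in; nothing more can be done
None
```

The job is handed in at about 13 s: the jack is flat under the lift point (about 3 mm off centre by my measurement), the trial pump and full return are done, and the grip is held down on its stop with the wing up. I viewed 11 pictures, one over the limit of 10.

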